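# Roll-test the rolling pins on the pastry board

### The job

Two small rolling pins lie on the dark pastry board. First put the bowed one, which would wobble and lift, into the tan reject tray beside the board and let go of it; then roll the straight one over the board, away from you, without picking it up, until it rests along the wooden lip at the board's far edge.

Things in the scene. Friction and masses are not known exactly. Their poses are not given: they have to be found in the camera images.
- straight_pin: Straight beech rolling pin, a light-wood cylinder 36 mm thick, 160 mm long, a dark band near each end, about 120 g, loose, rolls freely. It lies roughly along the board's y axis, about 70 mm nearer than the board's centre, 105 mm left or right of it. Origin: its centre, on its axis (18 mm above the board's top). x runs along the pin; y and z turn as it rolls.
- bowed_pin: Bowed beech rolling pin: same wood, 36 mm thick, 160 mm long, same bands, 120 g, loose, but curved like a banana: seen from above its ends lie 14 mm to one side (its -y) of its middle. It lies flat on the other half of the board, roughly along the board's y axis. Origin: mid-length, mid-thickness (18 mm above the board's top). x runs lengthwise, z up.
- board: Fixed dark slate board, 300 mm (x, away from the robot) by 420 mm (y), 15 mm thick, on white marble. Origin: centre of its underside. Along its far (+x) edge a wooden lip, 20 mm wide, stands 27 mm above the board's top; its near face is at x = +130 mm, so a pin resting against it has its axis at x = +112 mm.
- tray: Fixed tan open reject tray, empty, 240 mm (x) by 170 mm (y) by 45 mm high outside, walls and floor 6 mm thick, on the counter to the left or right of the board (a cream fruit bowl stands on the other side). Origin: centre of its underside.

How it is judged:
By the outcome, as a careful person would: the job done as asked, in the order asked, and still so for the second after the job is handed in, with the robot touching nothing.
It also fails if it takes over 53 s, if anything falls off the work surface, if the arm or the gripper's body presses on something with over 40 N, if the wrist force passes 120 N, or if a joint passes its speed limit or range.

### The arm

A 6-joint arm with a two-finger parallel gripper is mounted at the origin on the work surface. World frame = base frame: x ahead of the robot, y to its left, z up, the work surface at z = 0. Lengths are in mm, angles in rad, forces in N, time in s.
With the tool pointing down it reaches from about 400 to 925 mm from the base axis. Payload 12.5 kg.
Tool frame: the origin (TCP) lies midway between the tips of the shut fingers; the grasp point (between the pads) lies 19 mm behind it (env.tcp_to_grasp is the distance from the TCP to the grasp point, in mm); z points along the fingers, y is the line along which they close (so a half turn about z gives the same grasp; the last joint's range is limited). The gripper opens to 95 mm and grips with 3 to 60 N. Pads are 20 mm wide; open, the fingers measure 119 mm over their backs; the gripper's body (75 mm by 180 mm) begins 59 mm behind the grasp point.
Start: joints at [1.05, 0.491, 1.559, -0, 1.092, -0.106], TCP at [251.867, 572.026, 181.361] pointing down, gripper open.
Joint ranges: [-3.1, 3.1], [-0.84, 2.19], [0.05, 2.79], [-1.13, 4.28], [0.06, 2.93], [-2.69, 2.69]. Speed limits (rad/s): [2.22, 2.22, 2.79, 3.14, 3.14, 3.14].

### API

Orientations are given as [roll, pitch, yaw] about the fixed x, y, z axes, in that order (R = Rz(yaw) Ry(pitch) Rx(roll)).
In Python, from cell import env gives the robot as it stands. The module is installed in compiled form; this text tells all that it offers.
- The arm moves only by the tool step_arm, never from a script. Its argument "plan" is a list that holds one entry, the list of rows, each a list of 5 numbers: the shift along the tool's x, y, z in mm, then the turn about the tool's z in degrees, then the opening, from -1 (shut) to 1 (fully open). A call has 1 to 8 rows; each row is the pose to reach, as a shift and turn from the pose commanded when the call began, along the tool's axes at that moment; what a row does not reach only later rows make up. A row lasts 1/12 s, in which the tool goes at most 41.7 mm and 7.16 degrees, less where a joint would pass 70% of its speed; a pose out of reach is approached as far as the arm can. A call with a gripper value outside its range is refused whole. The fingers move at their own pace and stop on an object; the grip force is fixed at half the most. Time passes only in rows, so rows that repeat a pose let the fingers close. It gives the time, the measured TCP pose, the force, the opening and the grip force at its end, in the units of the state.
- env.state(): the state, without advancing time (a new reading comes with each control period).
- env.read_camera(name): name is "scene" or "top" or "wrist"; returns the picture (480x640x3 uint8, blue, green, red); there is no depth.
- env.get_calibration(name): a dict with "K" (3x3 intrinsics, pixels), "D" ([k1, k2, p1, p2, k3] as OpenCV has them; the pictures are not rectified), "extrinsics" (4x4, takes a point from world to camera coordinates). Camera axes: x right, y up, looking along -z (the intrinsics and any distortion apply to the point x, -y, -z); pixel columns grow to the right and rows downward; lengths in mm; the calibration is good to about 2 mm. A picture is of the moment at which its call begins: read the wrist's pose just before it. get_calibration takes no time and is no camera call; for the wrist camera it gives the pose at the moment of the call.
- env.job_done(): hands the job in; it is judged then, once.
The state is a dict: "t": time; "joints": joint angles; "qvel": joint speeds; "tau": joint torques, N m; "eef_pos": TCP position; "tcp_rot": TCP orientation; "ft_force": force on the tool from outside, world axes, zero at the start; "moment": the same for the moment, N m; "opening": opening from 0.0 (shut) to 1.0 (fully open); "grip_force": force on a finger pad.
Only numpy, scipy, OpenCV 4.12 (cv2) and the standard library are available. Lean on these libraries where they do the work, as an engineer would, in place of code of your own. Each camera call takes 0.05 s, during which the arm holds its last target. There are 200 camera calls.

## Working session

There is one attempt and no reset: what is moved stays moved. The work goes in short steps, Python scripts to look and compute and a tool call to move; the robot and the scene stay as the last step left them, time stands still between calls to the robot, and variables do not carry over. Pictures are saved under pics/ and viewed, at most 10 in all, crops included, and the job is handed in when it is done.

Besides the shell and the picture viewer there is one more tool, called by a JSON object that holds its "fn" and its "kwargs", one argument or row to a line. step_arm: Moves the arm, as the interface text tells. Its arguments: {"type":"object","properties":{"plan":{"type":"array"}},"required":["plan"]}

```bash
mkdir -p pics
cat > h.py <<'E'
import numpy as np, cv2
from cell import env
def cal(n):
    c=env.get_calibration(n); return np.array(c["K"],float),np.array(c["D"],float),np.array(c["extrinsics"],float)
def ray(c,px,z):
    K,D,E=c
    p=cv2.undistortPoints(np.array(px,float).reshape(-1,1,2),K,D).reshape(-1,2)
    d=np.c_[p[:,0],-p[:,1],-np.ones(len(p))]@E[:3,:3]
    o=-E[:3,:3].T@E[:3,3]
    return o+d*((z-o[2])/d[:,2])[:,None]
E
python3 - <<'E'
from h import *
s=env.state();print(s)
for n in("top","scene"):
    im=env.read_camera(n);cv2.imwrite(f"pics/{n}0.png",im)
    K,D,E=cal(n);print(n,K.round(1).tolist(),D,(-E[:3,:3].T@E[:3,3]).round(),E[:3,:3].round(2).tolist())
E
```

```text
{'t': 0.0, 'joints': array([ 1.05038774e+00,  4.91542540e-01,  1.55948039e+00, -3.34529980e-05,
        1.09165444e+00, -1.05593811e-01]), 'qvel': array([-8.99385453e-04, -8.93886768e-04,  6.28852915e-05,  2.40137588e-04,
        1.01527424e-03, -2.63136474e-04]), 'tau': array([ 5.45985167e-04, -6.12622404e+01, -2.58175099e+01,  6.93281461e-02,
        4.83189616e-02, -3.62909975e-05]), 'eef_pos': array([251.72961667, 571.75338396, 180.7616764 ]), 'tcp_rot': array([-3.14051085e+00, -8.48230141e-05,  2.72679327e+00]), 'ft_force': array([-0.24807071, -0.60811472,  0.7432693 ]), 'moment': array([-0.01056361,  0.02029912, -0.06856542]), 'grip_force': 0.0, 'opening': 0.9982526956374046}
top [[434.0, 0.0, 313.6], [0.0, 434.0, 242.0], [0.0, 0.0, 1.0]] [0.01221331 0.         0.         0.         0.        ] [ 396.   -2. 1050.] [[0.02, -1.0, 0.01], [0.99, 0.02, 0.12], [-0.12, 0.01, 0.99]]
scene [[595.8, 0.0, 332.0], [0.0, 595.8, 235.2], [0.0, 0.0, 1.0]] [-0.06268303  0.          0.          0.          0.        ] [1568.  399.  956.] [[-0.33, 0.95, -0.01], [-0.59, -0.2, 0.78], [0.74, 0.26, 0.63]]
```

View pics/top0.png

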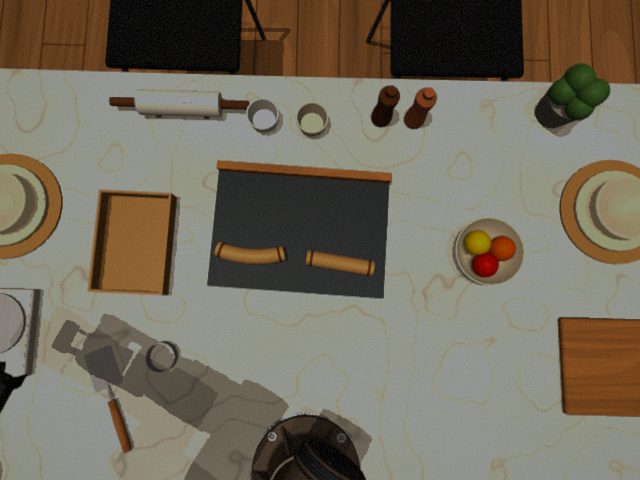

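View pics/scene0.png

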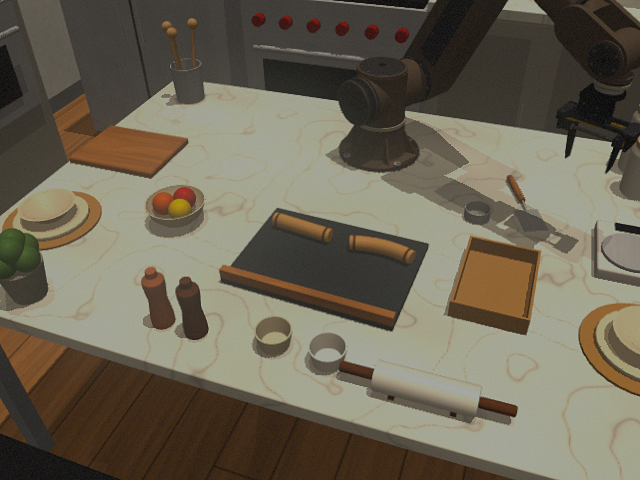

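The top view shows the bowed pin at about (250,254), the straight pin at (340,263), the tray centred near (134,242) and the board's lip along (218,165)–(391,177). The scene view agrees.

```bash
cat >> h.py <<'E'
def pins(im,roi):
    x0,y0,x1,y1=roi
    h=cv2.cvtColor(im,cv2.COLOR_BGR2HSV)
    m=cv2.inRange(h,(5,90,70),(25,255,255)); k=np.zeros_like(m);k[y0:y1,x0:x1]=m[y0:y1,x0:x1]
    cs=cv2.findContours(k,cv2.RETR_EXTERNAL,cv2.CHAIN_APPROX_NONE)[0]
    return [c for c in cs if cv2.contourArea(c)>300]
E
python3 - <<'E'
from h import *
np.set_printoptions(suppress=True,precision=1)
im=cv2.imread("pics/top0.png");c=cal("top")
for q in pins(im,(205,195,385,295)):
    w=ray(c,q.reshape(-1,2),33)[:,:2].astype(np.float32)
    r=cv2.minAreaRect(w);print("pin",r, cv2.boxPoints(r).tolist(),cv2.boundingRect(q))
q=max(pins(im,(85,185,182,300)),key=cv2.contourArea)
w=ray(c,q.reshape(-1,2),45)[:,:2].astype(np.float32);print("tray",cv2.minAreaRect(w),cv2.boundingRect(q))
q=max(pins(im,(205,150,400,190)),key=cv2.contourArea)
w=ray(c,q.reshape(-1,2),42)[:,:2].astype(np.float32);print("lip",cv2.minAreaRect(w))
m=cv2.inRange(cv2.cvtColor(im,cv2.COLOR_BGR2HSV),(0,0,0),(180,255,80));m[:155]=0;m[300:]=0;m[:,:200]=0;m[:,400:]=0
q=max(cv2.findContours(m,0,1)[0],key=cv2.contourArea);w=ray(c,q.reshape(-1,2),15)[:,:2].astype(np.float32);r=cv2.minAreaRect(w);print("board",r,cv2.boxPoints(r))
im=cv2.imread("pics/scene0.png");c=cal("scene")
for q in pins(im,(265,200,425,268)):
    w=ray(c,q.reshape(-1,2),30)[:,:2].astype(np.float32);print("scene pin",cv2.minAreaRect(w),cv2.boundingRect(q))
E
```

```text
pin ((475.73455810546875, -71.31208801269531), (162.38156127929688, 35.652828216552734), 81.73702239990234) [[446.4247131347656, -149.09805297851562], [481.7074279785156, -154.2219696044922], [505.0444030761719, 6.473876953125], [469.7616882324219, 11.597793579101562]] (306, 250, 69, 26)
pin ((492.1746520996094, 142.51614379882812), (165.72682189941406, 45.62836837768555), 87.41094970703125) [[465.6406555175781, 60.76788330078125], [511.22247314453125, 58.706756591796875], [518.7086181640625, 224.264404296875], [473.1268310546875, 226.32553100585938]] (214, 242, 71, 22)
tray ((513.9415283203125, 418.253662109375), (171.3149871826172, 239.0787811279297), 88.44519805908203) (88, 190, 84, 105)
lip ((693.6687622070312, 18.330291748046875), (417.49102783203125, 20.756372451782227), 86.93695831298828)
board ((548.8948974609375, 25.561233520507812), (422.0374755859375, 285.70928955078125), 87.07471466064453) [[ 395.5 -177.9]
 [ 680.8 -192.5]
 [ 702.3  229. ]
 [ 417.   243.6]]
scene pin ((485.07763671875, 138.94656372070312), (172.90835571289062, 67.0100326538086), 87.38511657714844) (349, 235, 67, 29)
scene pin ((468.2996826171875, -74.44259643554688), (181.7758026123047, 54.40278625488281), 82.08934783935547) (272, 212, 61, 30)
```

{"fn": "step_arm", "kwargs": {
  "plan": [
    [[-20, -15, 0, 4, 1], [-50, -38, 0, 9, 1], [-85, -65, 0, 15, 1], [-120, -92, 0, 22, 1], [-155, -119, 0, 29, 1], [-190, -146, 0, 36, 1], [-220, -169, 0, 41, 1], [-240, -185, 0, 45, 1]]
  ]
}}

```text
t: 0.77
eef_pos: [397.7, 303.5, 181.3]
tcp_rot: [-3.141, 0.0, 1.936]
ft_force: [0.5, 0.6, 0.5]
opening: 1.0
grip_force: 0.0
```

```bash
cat >> h.py <<'E'
from scipy.spatial.transform import Rotation as Ro
def delta(x,y,z,yang):
    s=env.state();R=Ro.from_euler("xyz",s["tcp_rot"]).as_matrix()
    d=R.T@(np.array([x,y,z])-s["eef_pos"])
    a=np.degrees(np.arctan2(R[1,1],R[0,1]))
    t=(a-yang+180)%360-180
    print("tool shift",d.round(1),"turn",round(t,1),"now",s["eef_pos"].round(1),"yang",a.round(1),"j",s["joints"].round(2),"t",round(s["t"],2),"F",s["ft_force"].round(1),"grip",s["grip_force"],"open",s["opening"])
E
python3 -c "
from h import *
delta(488,142.5,170,-2.6)"
```

```text
tool shift [-182.6   26.8   11.3] turn 23.5 now [397.7 303.5 181.3] yang 20.9 j [ 0.52  0.31  1.86 -0.    0.97  0.15] t 0.77 F [0.5 0.6 0.5] grip 0.0 open 1.0004428173498834
```

{"fn": "step_arm", "kwargs": {
  "plan": [
    [[-25, 4, 1, 4, 1], [-55, 8, 3, 8, 1], [-85, 12, 5, 12, 1], [-115, 17, 7, 16, 1], [-145, 21, 9, 20, 1], [-170, 25, 11, 23.5, 1], [-182.6, 26.8, 11.3, 23.5, 1], [-182.6, 26.8, 11.3, 23.5, 1]]
  ]
}}

```text
t: 1.43
eef_pos: [488.9, 143.8, 169.7]
tcp_rot: [-3.141, 0.0, 1.53]
ft_force: [-0.7, 0.4, 0.7]
opening: 0.999
grip_force: 0.0
```

Run:
```python
from h import *
delta(488,142.5,19,-2.6)
c=cal("wrist");im=env.read_camera("wrist");cv2.imwrite("pics/w1.png",im)
np.save("w1.npy",np.array([*c],dtype=object),allow_pickle=True)
for q in pins(im,(0,0,640,480)):
    w=ray(c,q.reshape(-1,2),33)[:,:2].astype(np.float32);print(cv2.minAreaRect(w),cv2.boundingRect(q))
```

```text
tool shift [ -1.3  -0.8 150.7] turn 0.3 now [488.9 143.8 169.7] yang -2.3 j [ 0.16  0.34  1.85 -0.    0.95  0.2 ] t 1.43 F [-0.7  0.4  0.7] grip 0.0 open 0.9993719895580042
((622.2897338867188, -27.451541900634766), (44.098663330078125, 352.1449279785156), 87.59974670410156) (279, 364, 361, 41)
((698.8026123046875, 10.258358001708984), (34.53182601928711, 78.79463958740234), 10.305277824401855) (524, 310, 41, 72)
((267.1725158691406, 28.195924758911133), (79.00125122070312, 34.43333053588867), 74.00273132324219) (66, 310, 41, 72)
((491.3589782714844, 140.43911743164062), (171.20016479492188, 47.69160079956055), 87.08069610595703) (291, 116, 59, 196)
((698.85498046875, 148.3489227294922), (164.92843627929688, 34.12028121948242), 86.98680877685547) (529, 99, 71, 193)
```

View pics/w1.png

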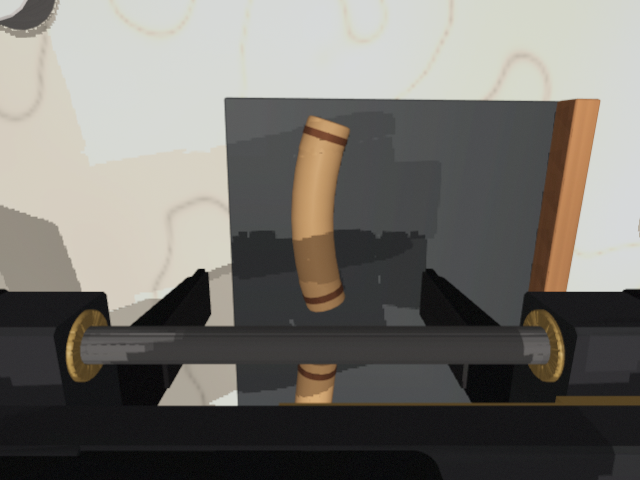

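The wrist view shows the bowed pin's middle near (313,215), ends bending right toward the lip. It agrees with the top view within 2 mm.

{"fn": "step_arm", "kwargs": {
  "plan": [
    [[-2, -2, 20, 0, 1], [-2, -2, 50, 0, 1], [-2, -2, 80, 0, 1], [-2, -2, 108, 0, 1], [-2, -2, 130, 0, 1], [-2, -2, 145, 0, 1], [-2, -2, 150, 0, 1], [-2, -2, 150, 0, 1]]
  ]
}}

```text
t: 2.15
eef_pos: [485.0, 144.5, 19.2]
tcp_rot: [-3.139, 0.0, 1.533]
ft_force: [-0.4, 0.6, 0.9]
opening: 0.999
grip_force: 0.0
```

{"fn": "step_arm", "kwargs": {
  "plan": [
    [[0, 0, 0, 0, -1], [0, 0, 0, 0, -1], [0, 0, 0, 0, -1], [0, 0, 0, 0, -1], [0, 0, 0, 0, -1], [0, 0, 0, 0, -1], [0, 0, 0, 0, -1], [0, 0, 0, 0, -1]]
  ]
}}

```text
t: 2.82
eef_pos: [486.0, 143.6, 20.1]
tcp_rot: [3.141, -0.0, 1.531]
ft_force: [-0.4, -0.4, -0.1]
opening: 0.492
grip_force: 0.0
```

{"fn": "step_arm", "kwargs": {
  "plan": [
    [[0, 0, 0, 0, -1], [0, 0, 0, 0, -1], [0, 0, 0, 0, -1], [0, 0, 0, 0, -1], [0, 0, 0, 0, -1], [0, 0, 0, 0, -1], [0, 0, 0, 0, -1], [0, 0, 0, 0, -1]]
  ]
}}

```text
t: 3.48
eef_pos: [486.0, 143.6, 20.0]
tcp_rot: [3.142, -0.0, 1.531]
ft_force: [0.7, 0.4, 0.7]
opening: 0.007
grip_force: 0.0
```

{"fn": "step_arm", "kwargs": {
  "plan": [
    [[0, 0, -10, 0, -1], [0, 0, -25, 0, -1], [0, 0, -45, 0, -1], [0, 0, -65, 0, -1], [0, 0, -85, 0, -1], [0, 0, -100, 0, -1], [0, 0, -110, 0, -1], [0, 0, -110, 0, -1]]
  ]
}}

```text
t: 4.15
eef_pos: [486.8, 143.8, 132.3]
tcp_rot: [3.138, -0.001, 1.531]
ft_force: [-0.2, 0.2, -0.1]
opening: 0.006
grip_force: 0.0
```

```bash
python3 -c "
from h import *
delta(514,418,130,88.4)"
```

```text
tool shift [275.1  16.3   2.6] turn -90.7 now [486.8 143.8 132.3] yang -2.3 j [0.16 0.39 1.9  0.   0.85 0.2 ] t 4.15 F [-0.2  0.2 -0.1] grip 0.0 open 0.005807000157001695
```

The fingers shut completely, so the pin was missed or squeezed out. I'll look.

{"fn": "step_arm", "kwargs": {
  "plan": [
    [[0, 0, -50, 0, 1], [0, 0, -50, 0, 1], [0, 0, -50, 0, 1], [0, 0, -50, 0, 1]]
  ]
}}

```text
t: 4.48
eef_pos: [485.7, 143.5, 179.4]
tcp_rot: [-3.142, -0.0, 1.531]
ft_force: [-0.5, -0.3, -0.2]
opening: 0.229
grip_force: 0.0
```

Run:
```python
from h import *
a=env.read_camera("wrist");c=cal("wrist");b=env.read_camera("scene")
cv2.imwrite("pics/w2.png",np.hstack([cv2.resize(a,(400,300)),b[180:480,200:600]]))
for q in pins(a,(230,0,520,330)):
    w=ray(c,q.reshape(-1,2),33)[:,:2].astype(np.float32);print(cv2.minAreaRect(w),cv2.boundingRect(q))
```

```text
((488.98974609375, 140.4669647216797), (170.49293518066406, 44.43987274169922), 84.36717987060547) (296, 116, 57, 191)
```

View pics/w2.png

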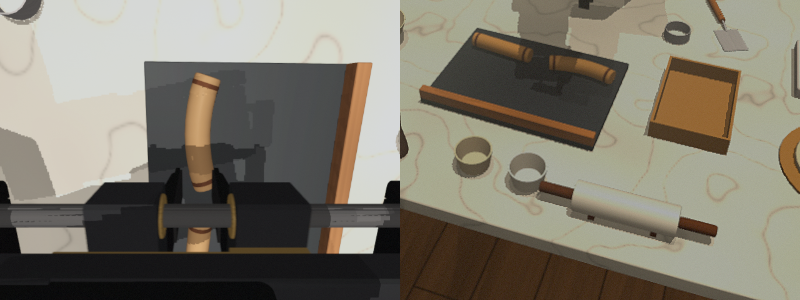

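The pin is still on the board, nearly where it was, between finger tips seen at around (316,270) full scale. I'll check the TCP geometry in this wrist view.

Run:
```python
from h import *
s=env.state();print(s["eef_pos"],s["tcp_rot"],s["opening"],env.tcp_to_grasp,s["t"])
K,D,E=cal("wrist");print(K.round(0).tolist(),(-E[:3,:3].T@E[:3,3]).round(1),E[:3,:3].round(2).tolist())
def pr(n,P):
    K,D,E=cal(n);P=np.atleast_2d(P);q=P@E[:3,:3].T+E[:3,3];q=q*[1,-1,-1]
    return cv2.projectPoints(q,np.zeros(3),np.zeros(3),K,D)[0].reshape(-1,2).round(0).tolist()
R=Ro.from_euler("xyz",s["tcp_rot"]).as_matrix();p=s["eef_pos"]
half=s["opening"]*95/2
print("tips",pr("wrist",[p,p+R[:,1]*half,p-R[:,1]*half,p-R[:,2]*19]))
print("scene tips",pr("scene",[p,p+R[:,1]*half,p-R[:,1]*half]), "top",pr("top",[p]))
print("pin mid at",pr("wrist",[486,143.6,33]),pr("wrist",[486,143.6,51]))
b=env.read_camera("scene");cv2.imwrite("pics/s2.png",cv2.resize(b[100:300,250:516],(800,600)))
```

```text
[485.30883048 143.43386733 178.59126913] [-3.13943219e+00  3.60844023e-04  1.53119868e+00] 0.3121311217276089 18.8 4.5833
[[405.0, 0.0, 315.0], [0.0, 405.0, 236.0], [0.0, 0.0, 1.0]] [487.9 214.8 382.8] [[1.0, -0.04, -0.0], [0.04, 0.97, -0.25], [0.01, 0.25, 0.97]]
tips [[316.0, 269.0], [344.0, 269.0], [288.0, 269.0], [316.0, 281.0]]
scene tips [[385.0, 197.0], [383.0, 201.0], [387.0, 194.0]] top [[239.0, 250.0]]
pin mid at [[317.0, 214.0]] [[317.0, 218.0]]
```

View pics/s2.png

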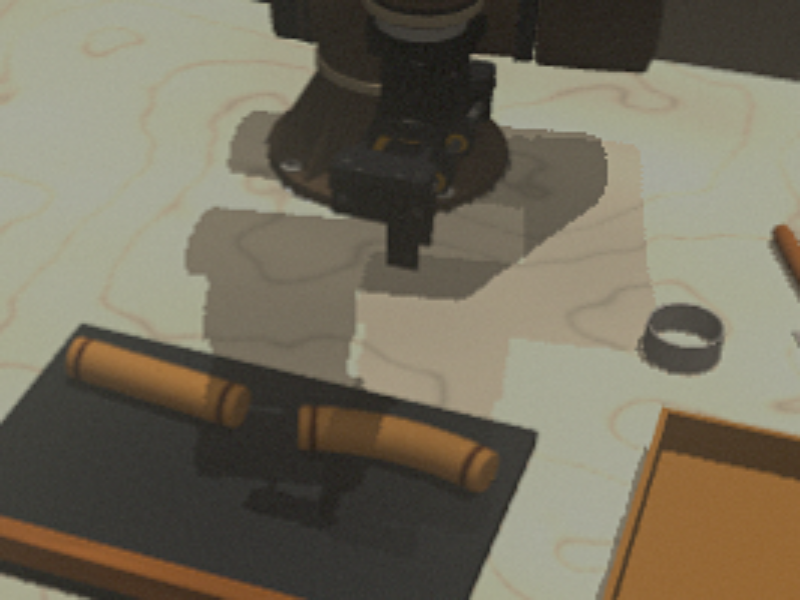

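Scene view shows finger tip bottoms at about (384,189), whereas the reported TCP would project to (385,197): the tips may sit higher than reported. I'll check the wrist camera's height against the board's known size.

Run:
```python
from h import *
c=np.load("w1.npy",allow_pickle=True);c=[np.array(a,float) for a in c]
for z in(-15,0,15,30,45):
    w=ray(c,[(226,98),(562,101),(238,400)],z);print(z,w.round(0)[:,:2].tolist(),np.linalg.norm(w[1]-w[0]).round(1))
# scene: base-side check: board corners
cs=cal("scene")
print(ray(cs,[(279,211),(429,238),(222,270)],15).round(0).tolist())
a=env.read_camera("wrist");cv2.imwrite("pics/w3.png",a[220:420,180:460])
c=cal("wrist");print(c[2].round(2).tolist(), env.state()["eef_pos"])
```

```text
-15 [[411.0, 247.0], [718.0, 232.0], [394.0, -71.0]] 307.0
0 [[414.0, 246.0], [709.0, 231.0], [398.0, -60.0]] 295.2
15 [[418.0, 244.0], [700.0, 230.0], [401.0, -49.0]] 283.3
30 [[421.0, 243.0], [692.0, 230.0], [405.0, -38.0]] 271.5
45 [[424.0, 242.0], [683.0, 229.0], [409.0, -27.0]] 259.6
[[408.0, -162.0, 15.0], [395.0, 241.0, 15.0], [668.0, -198.0, 15.0]]
[[1.0, -0.04, -0.0, -478.24], [0.04, 0.97, -0.25, -129.5], [0.01, 0.25, 0.97, -430.67], [0.0, 0.0, 0.0, 1.0]] [485.43348988 143.45791487 178.69701777]
```

View pics/w3.png

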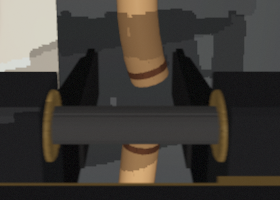

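The scene crop corner is really at (429,244), so the scene calibration is good and the tips are about 20 mm higher than I assumed; the fingers must have slid over the pin's top. I'll set a part opening and measure the tip height there.

{"fn": "step_arm", "kwargs": {
  "plan": [
    [[0, 0, 0, 0, 0.3], [0, 0, 0, 0, 0.3], [0, 0, 0, 0, 0.3], [0, 0, 0, 0, 0.3], [0, 0, 0, 0, 0.3]]
  ]
}}

```text
t: 5.1
eef_pos: [486.0, 143.6, 180.0]
tcp_rot: [-3.142, -0.0, 1.531]
ft_force: [-1.2, 0.1, -0.1]
opening: 0.646
grip_force: 0.0
```

```bash
cat >> h.py <<'E'
def pr(n,P):
    K,D,E=cal(n);P=np.atleast_2d(P);q=P@E[:3,:3].T+E[:3,3];q=q*[1,-1,-1]
    return cv2.projectPoints(q,np.zeros(3),np.zeros(3),K,D)[0].reshape(-1,2)
E
python3 - <<'E'
from h import *
s=env.state();b=env.read_camera("scene");p=s["eef_pos"];R=Ro.from_euler("xyz",s["tcp_rot"]).as_matrix()
print(p,s["opening"],s["t"])
h=s["opening"]*47.5+6
cr=cv2.resize(b[130:270,300:486],None,fx=4,fy=4,interpolation=cv2.INTER_NEAREST)
for k,col in((0,(0,0,255)),(10,(0,255,255)),(20,(0,255,0)),(30,(255,0,0))):
    for sg in(1,-1):
        q=pr("scene",p+[0,0,k]+sg*R[:,1]*h)[0];print(k,sg,q.round(1))
        cv2.circle(cr,(int((q[0]-300+.5)*4),int((q[1]-130+.5)*4)),3,col,-1)
cv2.imwrite("pics/s3.png",cr)
E
```

```text
[485.99982814 143.56101426 179.98150005] 0.6463881630332883 5.1
0 1 [380.2 205.7]
0 -1 [389.9 188.3]
10 1 [380.4 202. ]
10 -1 [390.1 184.7]
20 1 [380.6 198.3]
20 -1 [390.4 181. ]
30 1 [380.8 194.6]
30 -1 [390.6 177.3]
```

View pics/s3.png

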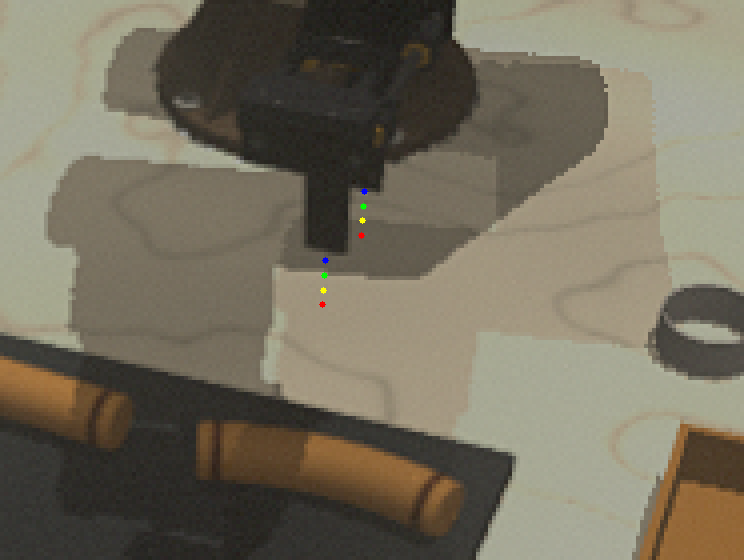

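The tips end about 30 mm above the reported TCP at this opening (fingers swing on an arc), which explains the slip. I'll descend lower at part opening, watching the force.

{"fn": "step_arm", "kwargs": {
  "plan": [
    [[-1, 0, 25, 0, 0.3], [-2, 0, 55, 0, 0.3], [-2, 0, 85, 0, 0.3], [-2, 0, 115, 0, 0.3], [-2, 0, 140, 0, 0.3], [-2, 0, 155, 0, 0.3], [-2, 0, 160, 0, 0.3], [-2, 0, 160, 0, 0.3]]
  ]
}}

```text
t: 5.82
eef_pos: [485.5, 141.5, 19.2]
tcp_rot: [-3.14, 0.0, 1.531]
ft_force: [-0.5, 0.1, 0.4]
opening: 0.649
grip_force: 0.0
```

{"fn": "step_arm", "kwargs": {
  "plan": [
    [[0, 0, 2, 0, 0.3], [0, 0, 4, 0, 0.3], [0, 0, 6, 0, 0.3], [0, 0, 8, 0, 0.3], [0, 0, 8, 0, 0.3]]
  ]
}}

```text
t: 6.23
eef_pos: [486.0, 141.6, 12.2]
tcp_rot: [3.141, -0.0, 1.531]
ft_force: [-0.2, -0.7, 0.0]
opening: 0.646
grip_force: 0.0
```

{"fn": "step_arm", "kwargs": {
  "plan": [
    [[0, 0, 2, 0, 0.3], [0, 0, 4, 0, 0.3], [0, 0, 6, 0, 0.3], [0, 0, 8, 0, 0.3], [0, 0, 8, 0, 0.3]]
  ]
}}

```text
t: 6.65
eef_pos: [485.8, 141.6, 3.6]
tcp_rot: [-3.141, 0.0, 1.531]
ft_force: [-0.2, -0.4, -0.2]
opening: 0.651
grip_force: 0.0
```

Reported TCP is below the board's top with no contact, which confirms it.

{"fn": "step_arm", "kwargs": {
  "plan": [
    [[0, 0, 2, 0, 0.3], [0, 0, 4, 0, 0.3], [0, 0, 6, 0, 0.3], [0, 0, 8, 0, 0.3], [0, 0, 8, 0, 0.3]]
  ]
}}

```text
t: 7.07
eef_pos: [485.7, 141.6, -4.4]
tcp_rot: [-3.141, 0.0, 1.531]
ft_force: [0.2, 0.9, 0.4]
opening: 0.652
grip_force: 0.0
```

{"fn": "step_arm", "kwargs": {
  "plan": [
    [[0, 0, 0, 0, -1], [0, 0, 0, 0, -1], [0, 0, 0, 0, -1], [0, 0, 0, 0, -1], [0, 0, 0, 0, -1], [0, 0, 0, 0, -1]]
  ]
}}

```text
t: 7.57
eef_pos: [486.0, 141.6, -3.9]
tcp_rot: [3.141, -0.0, 1.531]
ft_force: [1.1, 0.2, 0.4]
opening: 0.374
grip_force: 30.0
```

Gripped (35.5 mm, 30 N). Lift.

{"fn": "step_arm", "kwargs": {
  "plan": [
    [[0, 0, -8, 0, -1], [0, 0, -25, 0, -1], [0, 0, -45, 0, -1], [0, 0, -65, 0, -1], [0, 0, -85, 0, -1], [0, 0, -100, 0, -1], [0, 0, -110, 0, -1], [0, 0, -110, 0, -1]]
  ]
}}

```text
t: 8.23
eef_pos: [486.7, 141.7, 108.1]
tcp_rot: [3.138, -0.001, 1.531]
ft_force: [0.9, -0.4, -0.2]
opening: 0.373
grip_force: 30.0
```

```bash
python3 -c "
from h import *
delta(514,418,106,88.4)"
```

```text
tool shift [277.1  16.4   2.3] turn -90.7 now [486.7 141.7 108.1] yang -2.3 j [0.15 0.42 1.93 0.   0.79 0.19] t 8.23 F [ 0.9 -0.4 -0.2] grip 29.986534416675568 open 0.37321601571622753
```

{"fn": "step_arm", "kwargs": {
  "plan": [
    [[12, 1, 0, -4, -1], [35, 2, 0, -10, -1], [62, 4, 0, -16, -1], [89, 5, 0, -22, -1], [116, 7, 0, -28, -1], [143, 8, 0, -34, -1], [165, 10, 0, -40, -1], [180, 11, 0, -44, -1]]
  ]
}}

```text
t: 8.9
eef_pos: [503.6, 322.8, 104.8]
tcp_rot: [-3.14, -0.001, 2.306]
ft_force: [0.4, -0.3, -1.7]
opening: 0.371
grip_force: 30.0
```

```bash
python3 -c "
from h import *
delta(514,418,106,88.4)"
```

```text
tool shift [63.6 71.6 -1.2] turn -46.3 now [503.6 322.8 104.8] yang 42.1 j [ 0.46  0.54  1.71  0.    0.9  -0.28] t 8.9 F [ 0.4 -0.3 -1.7] grip 29.986440986394882 open 0.37134855377899756
```

{"fn": "step_arm", "kwargs": {
  "plan": [
    [[7, 8, 0, -6, -1], [17, 19, 0, -13, -1], [28, 31, 0, -20, -1], [39, 44, 0, -27, -1], [50, 56, 0, -34, -1], [58, 66, 0, -40, -1], [63, 71, 0, -46, -1], [63, 71, 0, -46, -1]]
  ]
}}

```text
t: 9.57
eef_pos: [514.5, 416.2, 104.5]
tcp_rot: [-3.141, -0.001, 3.108]
ft_force: [-0.2, 0.1, -1.4]
opening: 0.372
grip_force: 30.0
```

Run:
```python
from h import *
delta(514,418,-11,88.4)
b=env.read_camera("scene");a=env.read_camera("top")
cv2.imwrite("pics/p1.png",np.hstack([cv2.resize(a[140:340,60:260],(400,400)),cv2.resize(b[130:350,370:590],(400,400))]))
```

```text
tool shift [  0.4   1.9 115.5] turn -0.3 now [514.5 416.2 104.5] yang 88.1 j [ 0.58  0.62  1.54  0.    0.98 -0.96] t 9.57 F [-0.2  0.1 -1.4] grip 29.985640794038773 open 0.37235219188975677
```

View pics/p1.png

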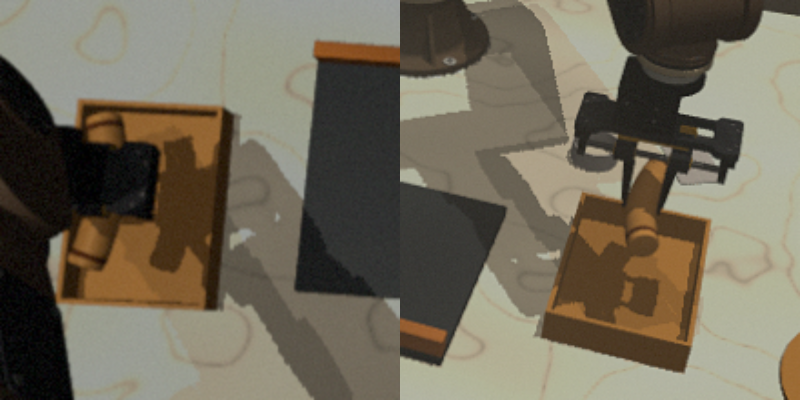

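The pin is held lengthwise along the tray, over its middle. Lower and release.

{"fn": "step_arm", "kwargs": {
  "plan": [
    [[0, 1, 15, 0, -1], [0, 2, 35, 0, -1], [0, 2, 55, 0, -1], [0, 2, 75, 0, -1], [0, 2, 92, 0, -1], [0, 2, 103, 0, -1], [0, 2, 110, 0, -1], [0, 2, 113, 0, -1]]
  ]
}}

```text
t: 10.33
eef_pos: [515.0, 416.7, -7.8]
tcp_rot: [-3.141, -0.001, 3.1]
ft_force: [-0.5, 0.4, -1.2]
opening: 0.375
grip_force: 30.0
```

{"fn": "step_arm", "kwargs": {
  "plan": [
    [[0, 0, 1, 0, -1], [0, 0, 1, 0, 0.2], [0, 0, 1, 0, 0.2], [0, 0, 1, 0, 0.2], [0, 0, 1, 0, 0.2], [0, 0, 1, 0, 0.2], [0, 0, 1, 0, 0.2]]
  ]
}}

```text
t: 10.92
eef_pos: [515.3, 417.4, -7.6]
tcp_rot: [3.141, 0.0, 3.102]
ft_force: [-0.8, -0.3, 0.1]
opening: 0.595
grip_force: 0.0
```

{"fn": "step_arm", "kwargs": {
  "plan": [
    [[0, 0, -8, 0, 0.2], [0, 0, -30, 0, 0.2], [0, 0, -60, 0, 0.2], [0, 0, -90, 0, 0.2], [0, 0, -115, 0, 0.2], [0, 0, -130, 0, 0], [0, 0, -140, 0, 0], [0, 0, -140, 0, 0]]
  ]
}}

```text
t: 11.58
eef_pos: [515.8, 417.8, 134.6]
tcp_rot: [3.139, 0.003, 3.102]
ft_force: [-0.9, 0.4, -0.8]
opening: 0.509
grip_force: 0.0
```

Run:
```python
from h import *
im=env.read_camera("top");c=cal("top");cv2.imwrite("pics/top2.png",im)
for q in pins(im,(205,195,385,295)):
    w=ray(c,q.reshape(-1,2),33)[:,:2].astype(np.float32);print("pin",cv2.minAreaRect(w))
delta(428,-64.5,100,81.7)
```

```text
pin ((475.91058349609375, -71.51119232177734), (162.7234344482422, 36.0218505859375), 81.76510620117188)
tool shift [  68.2 -485.    32.3] turn 6.0 now [515.3 417.4 132.8] yang 87.7 j [ 0.58  0.59  1.51  0.    1.04 -0.95] t 11.63 F [-0.5 -0.3 -0.8] grip 0.0 open 0.5031180131307309
```

View pics/top2.png

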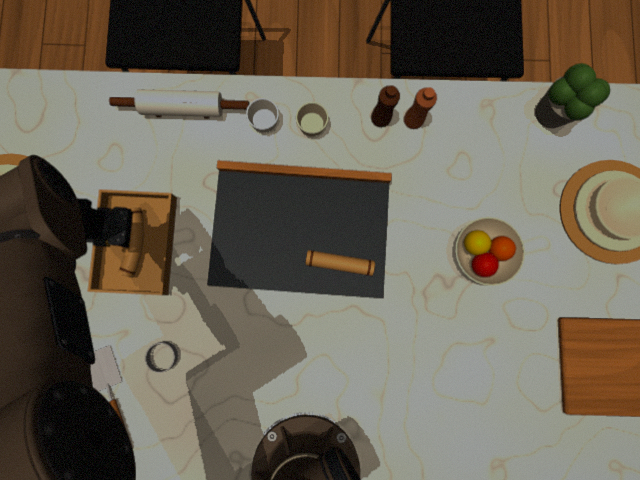

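The bowed pin lies flat in the tray (about (133,243)); the straight pin hasn't moved. Now I go behind the straight pin.

{"fn": "step_arm", "kwargs": {
  "plan": [
    [[2, -15, 0, 0, 0.3], [6, -45, 0, 1, 0.3], [11, -80, 0, 2, 0.3], [16, -115, 0, 3, 0.3], [21, -150, 0, 4, 0.3], [26, -185, 0, 5, 0.3], [31, -220, 5, 6, 0.3], [36, -255, 10, 6, 0.3]]
  ]
}}

```text
t: 12.3
eef_pos: [467.9, 162.3, 120.9]
tcp_rot: [-3.141, -0.001, 2.996]
ft_force: [1.5, -0.6, 0.1]
opening: 0.651
grip_force: 0.0
```

```bash
python3 -c "
from h import *
delta(428,-64.5,100,81.7)"
```

```text
tool shift [   6.7 -230.2   21. ] turn -0.0 now [467.9 162.3 120.9] yang 81.7 j [ 0.2   0.39  1.94  0.    0.81 -1.23] t 12.3 F [ 1.5 -0.6  0.1] grip 0.0 open 0.6506323047621233
```

{"fn": "step_arm", "kwargs": {
  "plan": [
    [[1, -35, 3, 0, 0.3], [2, -70, 6, 0, 0.3], [3, -105, 10, 0, 0.3], [4, -140, 14, 0, 0.3], [5, -175, 18, 0, 0.3], [6, -205, 21, 0, 0.3], [7, -225, 21, 0, 0.3], [7, -230, 21, 0, 0.3]]
  ]
}}

```text
t: 12.97
eef_pos: [427.9, -64.8, 99.9]
tcp_rot: [3.141, -0.002, 2.995]
ft_force: [0.6, -0.5, 0.3]
opening: 0.646
grip_force: 0.0
```

```bash
python3 -c "
from h import *
delta(428,-64.5,-8,81.7)"
```

```text
tool shift [ -0.3   0.3 107.9] turn -0.1 now [427.9 -64.8  99.9] yang 81.6 j [-0.3   0.35  2.1  -0.    0.7  -1.73] t 12.97 F [ 0.6 -0.5  0.3] grip 0.0 open 0.6463944906885937
```

{"fn": "step_arm", "kwargs": {
  "plan": [
    [[0, 0, 20, 0, 0.3], [0, 0, 45, 0, 0.3], [0, 0, 70, 0, 0.3], [0, 0, 88, 0, 0.3], [0, 0, 98, 0, 0.3], [0, 0, 103, 0, 0.3], [0, 0, 108, 0, 0.3], [0, 0, 108, 0, 0.3]]
  ]
}}

```text
t: 13.63
eef_pos: [428.8, -62.2, -7.6]
tcp_rot: [3.141, -0.001, 2.998]
ft_force: [-0.0, -1.8, 0.9]
opening: 0.649
grip_force: 0.0
```

```bash
python3 -c "
from h import *
delta(632,-90.6,-8,87)"
```

```text
tool shift [-2.051e+02  1.100e+00  1.000e-01] turn -5.2 now [428.8 -62.2  -7.6] yang 81.8 j [-0.3   0.56  2.19  0.    0.39 -1.72] t 13.63 F [-0.  -1.8  0.9] grip 0.0 open 0.6487282532282261
```

{"fn": "step_arm", "kwargs": {
  "plan": [
    [[-5, 0, 0, 0, 0.3], [-10, 0, 0, 0, 0.3], [-14, 0, 0, 0, 0.3], [-18, 0, 0, 0, 0.3], [-22, 0, 0, 0, 0.3], [-26, 0, 0, 0, 0.3], [-30, 0, 0, 0, 0.3], [-35, 0, 0, 0, 0.3]]
  ]
}}

```text
t: 14.3
eef_pos: [464.0, -67.7, -6.9]
tcp_rot: [3.141, -0.0, 2.997]
ft_force: [-1.1, -0.4, -0.3]
opening: 0.647
grip_force: 0.1
```

```bash
cat > m.py <<'E'
from h import *
im=env.read_camera("top");c=cal("top")
for q in pins(im,(205,179,388,295)):
    w=ray(c,q.reshape(-1,2),33)[:,:2].astype(np.float32);print("pin",cv2.minAreaRect(w),cv2.boundingRect(q))
delta(632,-90.6,-8,87)
E
python3 m.py
```

```text
pin ((518.5711669921875, -105.69212341308594), (114.62657165527344, 35.927513122558594), 74.30195617675781) (332, 232, 47, 28)
tool shift [-168.3    1.6    1.3] turn -5.3 now [465.2 -68.   -6.9] yang 81.7 j [-0.29  0.58  2.1   0.    0.45 -1.71] t 14.35 F [ 0.1 -0.4 -0.1] grip 0.0 open 0.6496457033597949
```

The pin is rolling ahead of the fingers, somewhat yawed. Hold and watch.

{"fn": "step_arm", "kwargs": {
  "plan": [
    [[2, 0, 0, 0, 0.3], [4, 0, 0, 0, 0.3], [6, 0, 0, 0, 0.3]]
  ]
}}

```text
t: 14.6
eef_pos: [457.3, -66.7, -7.0]
tcp_rot: [3.141, -0.0, 2.997]
ft_force: [0.2, -0.1, -0.4]
opening: 0.644
grip_force: 0.0
```

```bash
python3 m.py; python3 m.py
```

```text
pin ((509.5576477050781, -103.847900390625), (114.6926498413086, 33.410037994384766), 74.03121185302734) (332, 236, 47, 27)
tool shift [-176.8    1.5    0.8] turn -5.3 now [456.9 -66.6  -7. ] yang 81.7 j [-0.29  0.58  2.12  0.    0.44 -1.71] t 14.65 F [-0.3  0.4  0.1] grip 0.0 open 0.6508951505663702
pin ((509.12518310546875, -104.42485046386719), (114.6549301147461, 34.29011535644531), 74.03238677978516) (332, 236, 46, 27)
tool shift [-176.4    1.5    0.9] turn -5.3 now [457.2 -66.7  -7. ] yang 81.7 j [-0.29  0.58  2.12  0.    0.44 -1.71] t 14.7 F [ 0.5  0.  -0.3] grip 0.0 open 0.6506125396151673
```

The pin moved back with the tool, which is odd; I'll use the last picture, a composite.

Run:
```python
from h import *
a,b,t=[env.read_camera(n) for n in("wrist","scene","top")]
cv2.imwrite("pics/w9.png",np.vstack([np.hstack([cv2.resize(a,(400,300)),cv2.resize(t[150:300,200:400],(400,300))]),cv2.resize(b[130:330,210:477],(800,600))[0:300]]))
```

```text
(no output)
```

View pics/w9.png

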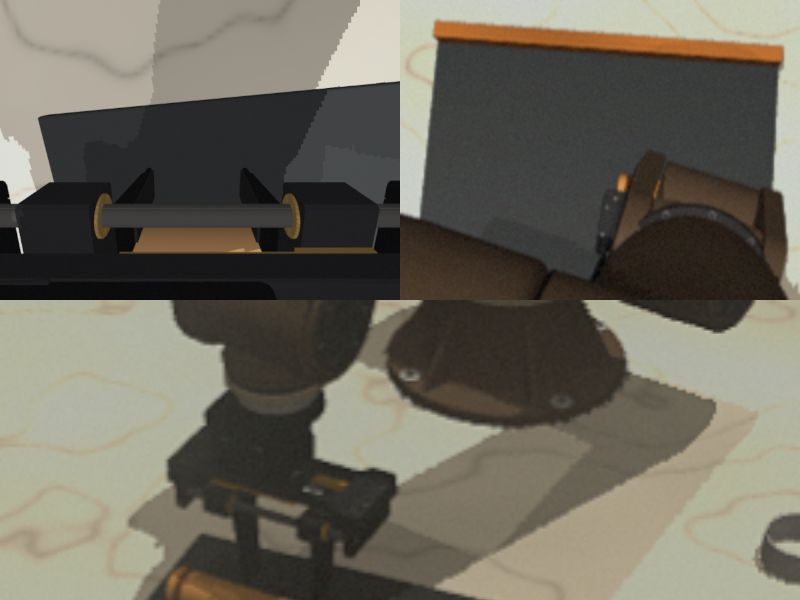

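The top-view "pin" was the arm's brown wrist; the real pin is under the arm, still in front of the fingers. The scene camera sees it unobstructed, so I measure there.

```bash
cat > m.py <<'E'
from h import *
im=env.read_camera("scene");c=cal("scene")
h=cv2.cvtColor(im,cv2.COLOR_BGR2HSV)
K=pr("scene",[[405,-178,15],[417,243,15],[684,228,42],[664,-191,42]]).astype(np.int32)
roi=np.zeros(im.shape[:2],np.uint8);cv2.fillConvexPoly(roi,K,255);roi=cv2.dilate(roi,np.ones((15,15)))
lip=np.zeros_like(roi);cv2.fillConvexPoly(lip,pr("scene",[[681,233,42],[659,-195,42],[681,-196,42],[681,-196,15],[705,228,15],[705,228,42]]).astype(np.int32),255)
m=cv2.inRange(h,(5,90,70),(25,255,255))&roi&~lip
for q in cv2.findContours(m,0,1)[0]:
    if cv2.contourArea(q)<150: continue
    w=ray(c,q.reshape(-1,2),33)[:,:2].astype(np.float32);r=cv2.minAreaRect(w);print("pin",np.round(np.array(r[0])+[4,2]),np.round(r[1]),round(r[2],1),cv2.boundingRect(q),h[:,:,2][m>0].mean().round())
delta(632,-90.6,-8,87)
E
python3 m.py
python3 - <<'E'
from h import *
im=cv2.imread("pics/scene0.png");c=cal("scene")
for q in pins(im,(265,200,340,268)):
    r=cv2.minAreaRect(ray(c,q.reshape(-1,2),33)[:,:2].astype(np.float32));print(r)
E
```

```text
pin [508. -74.] [179.  54.] 82.3 (265, 219, 62, 31) 110.0
tool shift [-175.8    1.6    1.1] turn -5.3 now [457.8 -66.9  -6.9] yang 81.7 j [-0.29  0.58  2.12  0.    0.44 -1.71] t 14.9 F [ 0.6 -0.7 -0.3] grip 0.0 open 0.651708671587212
((471.86444091796875, -72.90968322753906), (181.18675231933594, 54.22648239135742), 82.08934020996094)
```

Pin is at (508,−74), straight as before and 22 mm ahead of the fingers. Continue pushing.

{"fn": "step_arm", "kwargs": {
  "plan": [
    [[-6, 0, 0, 0, 0.3], [-12, 0, 0, 0, 0.3], [-18, 0, 0, 0, 0.3], [-24, 0, 0, 0, 0.3], [-30, 0, 0, 0, 0.3], [-36, 0, 0, 0, 0.3], [-42, 0, 0, 0, 0.3], [-48, 0, 0, 0, 0.3]]
  ]
}}

```text
t: 15.57
eef_pos: [506.0, -73.9, -7.0]
tcp_rot: [3.142, 0.0, 2.997]
ft_force: [-0.2, -0.1, 0.3]
opening: 0.652
grip_force: 0.1
```

```bash
python3 m.py
```

```text
pin [537. -79.] [179.  50.] 82.0 (259, 225, 63, 32) 96.0
tool shift [-126.     1.6    1.2] turn -5.3 now [507.1 -74.1  -6.9] yang 81.7 j [-0.27  0.62  2.    0.    0.52 -1.7 ] t 15.62 F [ 0.7  0.1 -0. ] grip 0.0 open 0.6512270432075322
```

Tracking well. Continue, turning slightly toward the lip's line.

{"fn": "step_arm", "kwargs": {
  "plan": [
    [[-6, 0, 0, 0, 0.3], [-12, 0, 0, -0.5, 0.3], [-18, 0, 0, -1, 0.3], [-24, 0, 0, -1.5, 0.3], [-30, 0, 0, -2, 0.3], [-36, 0, 0, -2.5, 0.3], [-42, 0, 0, -3, 0.3], [-48, 0, 0, -3.5, 0.3]]
  ]
}}

```text
t: 16.28
eef_pos: [553.4, -80.7, -7.0]
tcp_rot: [3.141, 0.0, 3.059]
ft_force: [-0.1, -0.1, 0.7]
opening: 0.647
grip_force: 0.1
```

```bash
python3 m.py
```

```text
pin [586. -85.] [178.  50.] 82.6 (248, 237, 64, 32) 99.0
tool shift [-78.   -3.2   1.2] turn -1.7 now [554.5 -81.   -6.9] yang 85.3 j [-0.26  0.66  1.88  0.    0.6  -1.75] t 16.33 F [-0.8  0.8  1.1] grip 0.0 open 0.6489444504222556
```

{"fn": "step_arm", "kwargs": {
  "plan": [
    [[-6, 0, 0, 0, 0.3], [-12, 0, 0, 0, 0.3], [-18, 0, 0, -0.5, 0.3], [-24, 0, 0, -1, 0.3], [-30, 0, 0, -1.5, 0.3], [-35, 0, 0, -1.7, 0.3], [-40, 0, 0, -1.7, 0.3], [-44, 0, 0, -1.7, 0.3]]
  ]
}}

```text
t: 17.0
eef_pos: [597.3, -84.4, -7.0]
tcp_rot: [3.142, 0.0, 3.088]
ft_force: [-0.9, 0.3, 1.0]
opening: 0.652
grip_force: 0.2
```

```bash
python3 m.py
```

```text
pin [632. -84.] [167.  49.] 82.9 (242, 248, 61, 32) 101.0
tool shift [-34.5  -4.3   1.1] turn -0.1 now [597.8 -84.4  -7. ] yang 86.9 j [-0.25  0.7   1.77  0.    0.67 -1.77] t 17.05 F [0.6 0.1 0.2] grip 0.0 open 0.6525953997610846
```

Last 35 mm, slowly, small steps near the lip.

{"fn": "step_arm", "kwargs": {
  "plan": [
    [[-4, 0, 0, 0, 0.3], [-8, 0, 0, 0, 0.3], [-12, 0, 0, 0, 0.3], [-16, 0, 0, 0, 0.3], [-20, 0, 0, 0, 0.3], [-23, 0, 0, 0, 0.3], [-26, 0, 0, 0, 0.3], [-28, 0, 0, 0, 0.3]]
  ]
}}

```text
t: 17.72
eef_pos: [624.9, -85.8, -7.0]
tcp_rot: [3.141, -0.0, 3.088]
ft_force: [-1.0, -0.3, 0.9]
opening: 0.649
grip_force: 0.5
```

{"fn": "step_arm", "kwargs": {
  "plan": [
    [[-1, 0, 0, 0, 0.3], [-2, 0, 0, 0, 0.3], [-3, 0, 0, 0, 0.3], [-4, 0, 0, 0, 0.3], [-5, 0, 0, 0, 0.3], [-5, 0, 0, 0, 0.3]]
  ]
}}

```text
t: 18.22
eef_pos: [629.8, -86.1, -7.0]
tcp_rot: [3.142, 0.0, 3.088]
ft_force: [-0.7, -1.3, 1.0]
opening: 0.65
grip_force: 0.2
```

```bash
python3 m.py
```

```text
pin [647. -90.] [159.  21.] 86.9 (236, 257, 62, 22) 95.0
tool shift [-2.5 -4.4  1. ] turn -0.1 now [629.8 -86.1  -7. ] yang 86.9 j [-0.24  0.73  1.69  0.    0.73 -1.76] t 18.27 F [-0.4 -0.1  0.3] grip 0.042882906573140644 open 0.6487974795863226
```

{"fn": "step_arm", "kwargs": {
  "plan": [
    [[-0.5, 0, 0, 0, 0.3], [-1, 0, 0, 0, 0.3], [-1.5, 0, 0, 0, 0.3], [-2, 0, 0, 0, 0.3], [-2, 0, 0, 0, 0.3]]
  ]
}}

```text
t: 18.68
eef_pos: [631.6, -86.2, -7.0]
tcp_rot: [3.141, -0.0, 3.088]
ft_force: [-0.7, 0.1, 0.9]
opening: 0.65
grip_force: 0.5
```

{"fn": "step_arm", "kwargs": {
  "plan": [
    [[-0.5, 0, 0, 0, 0.3], [-1, 0, 0, 0, 0.3], [-1.5, 0, 0, 0, 0.3], [-2, 0, 0, 0, 0.3], [-2, 0, 0, 0, 0.3]]
  ]
}}

```text
t: 19.1
eef_pos: [631.8, -86.2, -7.1]
tcp_rot: [3.141, -0.004, 3.088]
ft_force: [-10.4, -0.8, 5.7]
opening: 0.646
grip_force: 5.0
```

A 10 N reaction shows the pin is seated against the lip. Back off slowly, then up.

{"fn": "step_arm", "kwargs": {
  "plan": [
    [[0.5, 0, 0, 0, 0.3], [1, 0, 0, 0, 0.3], [2, 0, 0, 0, 0.3], [3, 0, 0, 0, 0.3], [6, 0, 0, 0, 0.3], [12, 0, 0, 0, 0.3], [25, 0, 0, 0, 0.3], [40, 0, 0, 0, 0.3]]
  ]
}}

```text
t: 19.77
eef_pos: [593.3, -84.1, -7.1]
tcp_rot: [3.142, 0.001, 3.088]
ft_force: [0.4, 0.3, 0.1]
opening: 0.649
grip_force: 0.0
```

{"fn": "step_arm", "kwargs": {
  "plan": [
    [[15, 0, -10, 0, 0.3], [25, 0, -30, 0, 0.3], [40, 30, -60, 0, 0.3], [50, 65, -90, 0, 0.3], [60, 100, -115, 0, 0.3], [70, 135, -130, 0, 0.3], [80, 170, -140, 0, 0.3], [80, 200, -140, 0, 0.3]]
  ]
}}

```text
t: 20.43
eef_pos: [523.4, 121.8, 135.7]
tcp_rot: [3.141, 0.003, 3.088]
ft_force: [0.8, -0.7, 0.9]
opening: 0.65
grip_force: 0.0
```

{"fn": "step_arm", "kwargs": {
  "plan": [
    [[0, 30, 0, 0, 0.3], [0, 60, 0, 0, 0.3], [0, 90, 0, 0, 0.3], [0, 115, 0, 0, 0.3], [0, 130, 0, 0, 0.3], [0, 140, 0, 0, 0.3], [0, 140, 0, 0, 0.3]]
  ]
}}

```text
t: 21.02
eef_pos: [531.8, 260.7, 132.9]
tcp_rot: [3.141, 0.0, 3.089]
ft_force: [0.1, -1.0, -0.6]
opening: 0.65
grip_force: 0.0
```

```bash
python3 - <<'E'
from h import *
c=cal("top")
for i in range(2):
    im=env.read_camera("top")
    for q in pins(im,(205,150,400,295)):
        w=ray(c,q.reshape(-1,2),33)[:,:2].astype(np.float32);print("contour",cv2.minAreaRect(w),cv2.boundingRect(q))
hsv=cv2.cvtColor(im,cv2.COLOR_BGR2HSV)
for x in range(310,385,12): print(x,[tuple(map(int,hsv[y,x])) for y in range(166,206,4)])
delta(632,-90,-8,87)
E
python3 m.py
```

```text
contour ((678.1539306640625, 19.528076171875), (421.24664306640625, 57.884063720703125), 86.8012466430664) (217, 160, 175, 36)
contour ((677.651611328125, 19.48358154296875), (421.20196533203125, 57.827518463134766), 87.01465606689453) (217, 160, 175, 36)
310 [(24, 41, 161), (13, 189, 163), (14, 203, 137), (12, 26, 50), (45, 10, 51), (60, 10, 53), (0, 0, 55), (45, 28, 54), (60, 13, 59), (60, 15, 51)]
322 [(36, 27, 186), (14, 196, 169), (13, 194, 172), (14, 179, 111), (14, 187, 97), (11, 189, 85), (12, 198, 54), (83, 20, 52), (120, 10, 52), (54, 23, 55)]
334 [(38, 30, 185), (13, 192, 171), (13, 184, 158), (15, 163, 153), (16, 163, 183), (15, 161, 181), (17, 174, 120), (60, 5, 54), (90, 15, 52), (0, 9, 54)]
346 [(35, 24, 183), (14, 151, 160), (13, 186, 158), (14, 168, 112), (15, 163, 183), (16, 157, 183), (15, 176, 138), (80, 17, 46), (75, 9, 54), (60, 5, 55)]
358 [(34, 29, 185), (15, 61, 167), (13, 195, 161), (13, 181, 120), (16, 169, 175), (17, 154, 182), (16, 172, 153), (7, 117, 50), (70, 15, 50), (54, 24, 53)]
370 [(20, 49, 173), (36, 29, 183), (13, 192, 158), (14, 191, 151), (15, 171, 163), (18, 152, 183), (15, 168, 170), (15, 170, 90), (60, 13, 58), (0, 9, 55)]
382 [(33, 29, 182), (34, 33, 185), (14, 186, 169), (13, 192, 175), (16, 177, 143), (16, 158, 182), (15, 167, 174), (15, 165, 127), (98, 20, 51), (45, 20, 50)]
tool shift [-118.8 -343.   140.9] turn -0.1 now [531.8 258.9 132.9] yang 86.9 j [ 0.34  0.5   1.7  -0.    0.95 -1.18] t 21.12 F [ 0.3 -0.2  0.3] grip 0.0 open 0.6529581903817635
pin [647. -96.] [171.  20.] 87.1 (231, 257, 67, 22) 152.0
tool shift [-118.9 -343.2  141. ] turn -0.1 now [531.9 258.5 133. ] yang 86.9 j [ 0.34  0.5   1.7  -0.    0.95 -1.18] t 21.17 F [ 0.3 -0.9 -0.4] grip 0.0 open 0.6495158111322534
```

From above, lip and pin merge into one straight 57 mm wide band (20 + 36 expected). The pin lies parallel to the lip, against it and at rest, and the arm is clear.

```bash
python3 -c "
from cell import env
print(env.job_done())"
```

```text
the job is handed in; nothing more can be done
None
```

The bowed pin is in the reject tray and the straight pin was rolled, never lifted, to rest along the far lip; the job was handed in at about 21 s. The first grasp of the bowed pin missed, and a lower one held.

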